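# Hang-up drill jig onto the drilling fixture

### The arm

A 6-joint arm with a two-finger parallel gripper is mounted at the origin on the work surface. World frame = base frame: x ahead of the robot, y to its left, z up, the work surface at z = 0. Lengths are in m, angles in degrees, forces in N, time in s.
With the tool pointing down it reaches from about 0.35 to 1 m from the base axis. Payload 7.1 kg.
Tool frame: the origin (TCP) lies at the very end of the fingers, on their centre line; the grasp point (between the pads) lies 19 mm behind it; z points along the fingers, y is the line along which they close (so a half turn about z gives the same grasp; the last joint's range is limited). The gripper opens to 85 mm and grips with 20 to 120 N. Pads are 22 mm wide; open, the fingers measure 114 mm over their backs; the gripper's body (76 mm by 85 mm) begins 54 mm behind the grasp point. The pads swing forward as they close: fully open they stand 13 mm farther back than shut.
Start: joints at [73.568, 24.242, 93.386, -0, 62.372, -1.089], TCP at [0.165, 0.603, 0.231] pointing down, gripper open.
Joint ranges: [-172.04, 172.04], [-51.8, 120.97], [4.93, 147.93], [-75.15, 255.16], [6.16, 154.13], [-145.62, 145.62]. Speed limits (degrees/s): [136.94, 136.94, 172.46, 180, 180, 180].

### API

Orientations are given as [roll, pitch, yaw] about the fixed x, y, z axes, in that order (R = Rz(yaw) Ry(pitch) Rx(roll)).
In Python, from rig import r gives the robot as it stands. The module is installed in compiled form; this text tells all that it offers.
- The arm moves only by the tool play_rows, never from a script. Its argument "plan" is a list that holds one entry, the list of rows, each a list of 7 numbers: the turn, a rotation vector about the world's x, y, z in units of 60 degrees (1.0 is 60 degrees), then the shift along the world's x, y, z in units of 400 mm (1.0 is 400 mm), then the opening, from 0 (shut) to 1 (fully open). In form: [[[wx, wy, wz, dx, dy, dz, jaw], ...]]. A call has 1 to 12 rows; each row is the pose to reach, as a shift and turn from the pose commanded when the call began; what a row does not reach only later rows make up. A row lasts 1/10 s, in which the tool goes at most 50 mm and 8.59 degrees, less where a joint would pass 70% of its speed; a pose out of reach is approached as far as the arm can. A call with a number of a shift or a turn outside -1 to 1 is refused whole. A call with a gripper value outside its range is refused whole. The fingers move at their own pace and stop on an object; the grip force is fixed at half the most. Time passes only in rows, so rows that repeat a pose let the fingers close. It gives the time, the measured TCP pose, the force, the opening and the grip force at its end, in the units of the state.
- r.observe(): the state, without advancing time (a new reading comes with each control period).
- r.camera(name): name is "scene" or "top" or "wrist"; returns (picture, depth): 384x512x3 uint8, blue, green, red; 384x512 float32, m along the optical axis (not along the pixel's ray), 0 where there is no reading.
- r.get_calibration(name): a dict with "K" (3x3 intrinsics, pixels), "origin" and "rotation" of the camera in the world. Camera axes: x right, y down, z forward; pixel columns grow to the right and rows downward; lengths in m; the calibration is good to about 2 mm. A picture is of the moment at which its call begins: read the wrist's pose just before it. get_calibration takes no time and is no camera call; for the wrist camera it gives the pose at the moment of the call.
- r.close_job(): hands the job in; it is judged then, once.
The state is a dict: "clock": time; "q": joint angles; "joint_velocities": joint speeds; "effort": joint torques, N m; "eef_pos": TCP position; "tcp_rot": TCP orientation; "force": force on the tool from outside, world axes, zero at the start; "ft_torque": the same for the moment, N m; "width": finger opening in m; "gripper_force": force on a finger pad.
Only numpy, scipy, OpenCV 4.12 (cv2) and the standard library are available. Lean on these libraries where they do the work, as an engineer would, in place of code of your own. Each camera call takes 0.05 s, during which the arm holds its last target. There are 200 camera calls.

### The job

Take the aluminium drill jig off its double hook: raise it a little, so that its handle bar clears the turned-up hook tips, and draw it off. Then lower it gently over the two upright pins of the drilling fixture, one pin through each of the two big end holes, until it rests flush and level on the wooden rail; do not let it drop, and leave the things standing around undisturbed.

Things in the scene. Friction and masses are not known exactly. Their poses are not given: they have to be found in the camera images.
- jig: Loose drill jig, 0.4 kg: level aluminium plate 90 (x) x 134 (y) x 8 mm with a steel handle. Origin: centre of the plate's underside, z up. 12 mm pin holes at x 0, y +-52 mm; the 6 mm holes at x +-27, y 0 are not for the pins. Alike turned half round, and either way round is right. Handle: 10 mm square uprights at y +-34 mm carry a crossbar along y, 10 mm square, 78 mm long.
- jig_grip (a point): Point in the dark wooden grip block on the crossbar's middle, 96 mm above the jig's origin; axes as the jig's. Block 20 (x) x 34 (y) x 32 (z) mm, from 74 to 106 mm above the jig's origin. The crossbar under it spans 64 to 74 mm above the origin: 56 mm clear between plate and bar.
- jig_hole_left (a point): Centre of the jig's pin hole at +y, at the plate's underside
- jig_hole_right (a point): Centre of the jig's pin hole at -y, at the plate's underside
- hook_stand: Fixed steel stand, -x side roughly to the robot. Origin on the bench under the hooks' seat, z up. Base 10 mm high, x -40 to +110, y +-55 mm. Post 16 mm thick at x +95 mm, 130 mm high; from it two level prongs 8 mm thick at y +-14 mm run to x -14 mm, then turn up to tips at x -26 mm, 140 mm above the bench. The jig's bar lies across them, its plate hangs below them.
- hook_seat (a point): Point midway between the prongs on their upper side, 124 mm above the bench; axes as the stand's. The jig's crossbar lies at x 0 to +20 mm from here; the jig must rise more than 17 and less than 46 mm, go about 100 mm or more to -x, and only then is it free to rise.
- fixture: Fixed drilling fixture. Origin: centre of its underside on the bench, z up. Grey base 120 (x) x 150 (y) x 12 mm; pale wooden rail 190 (x) x 56 (y) mm, its top 36 mm above the bench; at x 0, y +-52 mm shoulders of 22 mm diameter level with the rail's top, each with an upright pin 9 mm thick, 22 mm tall above the shoulder, its upper 9 mm tapered to 3.6 mm.
- fixture_seat (a point): Centre of the rail's top between the pins, 36 mm above the bench; axes as the fixture's. The seated jig has its origin here and its y axis along this y axis, either way round.
- pin_left (a point): Tip of the fixture's pin at +y
- pin_right (a point): Tip of the fixture's pin at -y
- glue: Bystander: white plastic bottle, 56 mm diameter, 150 mm tall, origin at the centre of its underside
- screw_jar: Bystander: glass jar with a steel cap, 64 mm diameter, 70 mm tall, origin at the centre of its underside
- screwdriver: Bystander: screwdriver lying along its x axis on the bench
Things that resemble listed ones, but are neither listed nor needed, are in the scene too. Several things look just like the fixture: the one meant starts nearest to the robot's base. There is more than one size of the hook_stand; the one meant has the size given above.

How it is judged:
By the outcome, as a careful person would: the job done as asked, in the order asked, and still so for the second after the job is handed in, with the robot touching nothing.
It also fails if it takes over 53 s, if anything falls off the work surface, if the arm or the gripper's body presses on something with over 40 N, if the wrist force passes 120 N, or if a joint passes its speed limit or range.

## Working session

There is one attempt and no reset: what is moved stays moved. The work goes in short steps, Python scripts to look and compute and a tool call to move; the robot and the scene stay as the last step left them, time stands still between calls to the robot, and variables do not carry over. Pictures are saved under pics/ and viewed, at most 10 in all, crops included, and the job is handed in when it is done.

Besides the shell and the picture viewer there is one more tool, called after "Request:" by a JSON object that holds its "name" and its "arguments", one argument or row to a line. play_rows: Moves the arm, as the interface text tells. Shifts and turns lie within -1 to 1; 1 stands for 400 mm of shift or 60 degrees of turn. Its arguments: {"type":"object","properties":{"plan":{"type":"array"}},"required":["plan"]}

```bash
mkdir -p pics
cat > h.py <<'E'
import numpy as np, cv2
from rig import r
def grab(n):
    c=r.get_calibration(n); p,d=r.camera(n); return p,d,c
def cloud(d,c):
    K=np.array(c["K"]);v,u=np.mgrid[:d.shape[0],:d.shape[1]]
    P=np.stack([(u-K[0,2])/K[0,0]*d,(v-K[1,2])/K[1,1]*d,d],-1)
    W=P@np.array(c["rotation"]).T+np.array(c["origin"]); W[d==0]=np.nan
    return W
E
python3 - <<'E'
from h import *
for n in("scene","top"):
    p,d,c=grab(n); cv2.imwrite(f"pics/{n}0.png",p); np.save(f"{n}0.npy",cloud(d,c)); print(n,c["origin"],np.round(c["rotation"],3).tolist(),c["K"][0][0])
    cv2.imwrite(f"pics/{n}0b.png",cv2.resize(p,(800,600),interpolation=cv2.INTER_CUBIC))
print(r.observe())
E
```

```text
Traceback (most recent call last):
  File "h.py", line 8, in cloud
    W=P@np.array(c["rotation"]).T+np.array(c["origin"]); W[d==0]=np.nan
      ~~~~~~~~~~~~~~~~~~~~~~~~~~~^~~~~~~~~~~~~~~~~~~~~~
ValueError: operands could not be broadcast together with shapes (384,512) (3,)
```

```bash
python3 -c "
from h import *
for n in('scene','top','wrist'): print(r.get_calibration(n))
print(r.observe())"
```

```text
{'K': array([[419.36527712,   0.        , 255.48942615],
       [  0.        , 419.36527712, 195.13849286],
       [  0.        ,   0.        ,   1.        ]]), 'origin': array([ 1.46504754, -0.64277889,  0.9619917 ]), 'rotation': array([-128.72678607,   -0.5425074 ,   56.97558207])}
{'K': array([[459.85328613,   0.        , 260.56181742],
       [  0.        , 459.85328613, 190.23289863],
       [  0.        ,   0.        ,   1.        ]]), 'origin': array([ 0.45972302, -0.07609279,  1.8529206 ]), 'rotation': array([-175.16365679,    0.73970881,  -91.09387562])}
{'K': array([[316.89589835,   0.        , 253.99013131],
       [  0.        , 316.89589835, 193.60065998],
       [  0.        ,   0.        ,   1.        ]]), 'origin': array([0.08966547, 0.62221323, 0.37400408]), 'rotation': array([1.61863097e+02, 8.43364220e-02, 7.46475480e+01])}
{'clock': 0.05, 'q': array([ 7.35667962e+01,  2.42838615e+01,  9.34332148e+01,  3.34868058e-04,
        6.23717337e+01, -1.08776706e+00]), 'joint_velocities': array([-0.11686888,  0.06622151, -0.02677143,  0.08466047,  0.07843511,
       -0.01437693]), 'effort': array([ 5.58253796e-04, -5.58900046e+01, -2.82736963e+01, -1.80063444e-05,
        3.03172739e-03,  1.17463244e-05]), 'eef_pos': array([0.16520509, 0.60219035, 0.23053968]), 'tcp_rot': array([-1.79911212e+02, -1.98235649e-03,  1.64654406e+02]), 'force': array([ 0.67379319, -0.32402722,  0.62260837]), 'ft_torque': array([-0.00421007, -0.04059502, -0.00729175]), 'gripper_force': 0.0, 'width': 0.08555449132543914}
```

Rotation is rpy.

```bash
sed -i 's/np.array(c\["rotation"\]).T/Rot.from_euler("xyz",c["rotation"],degrees=True).as_matrix().T/; 1a from scipy.spatial.transform import Rotation as Rot' h.py
python3 - <<'E'
from h import *
for n in("scene","top"):
    p,d,c=grab(n); W=cloud(d,c); np.save(f"{n}0.npy",W); cv2.imwrite(f"pics/{n}0.png",p)
    cv2.imwrite(f"pics/{n}0b.png",cv2.resize(p,(800,600),interpolation=cv2.INTER_CUBIC))
    print(n,np.nanmedian(W[...,2]))
E
```

```text
scene -9.071432328300322e-05
top -0.0039867199222412
```

View pics/scene0b.png

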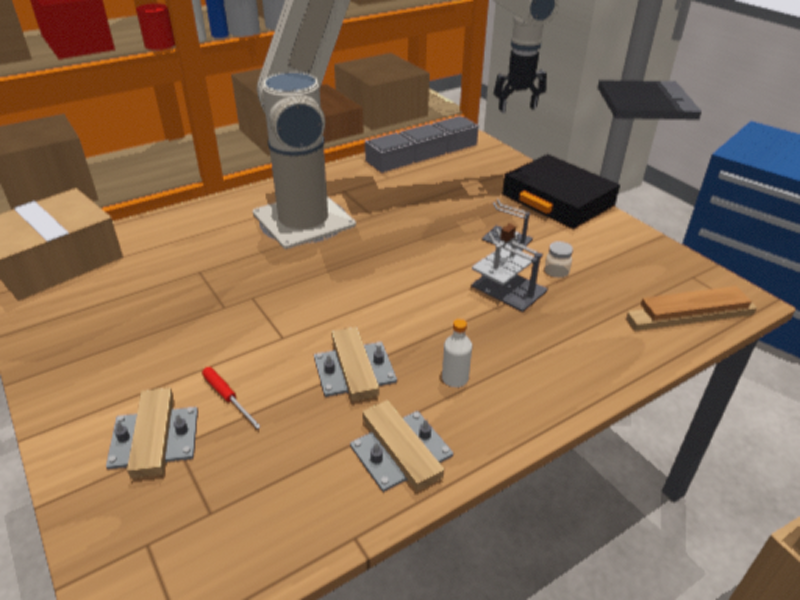

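View pics/top0b.png

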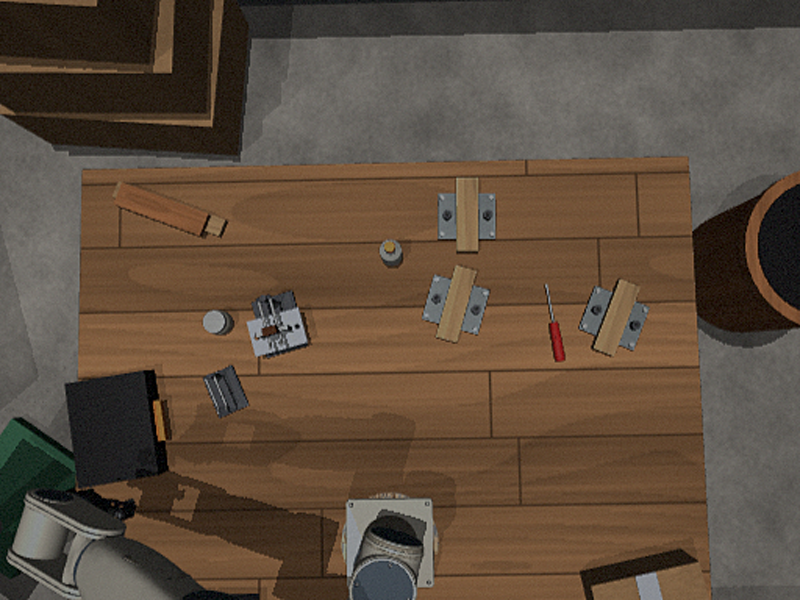

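The scene view shows the jig hanging on the rear hook stand (800-px scene view 507,265; top 277,325). An empty, smaller stand is at top (226,390). The three fixture look-alikes in the top view are A (456,303), B (467,215) and C (615,317). A looks nearest the base. I'll measure these and check in a crop.

Run:
```python
from h import *
W=np.load("top0.npy"); p=cv2.imread("pics/top0.png")
def px(u,v): return int(u*.64),int(v*.64)
for n,(u,v) in dict(A=(456,303),B=(467,215),C=(615,317),glue=(391,252),jar=(217,322),small=(226,390),drv=(555,330),jig=(270,329)).items():
    a,b=px(u,v); w=np.nanmedian(W[b-1:b+2,a-1:a+2].reshape(-1,3),0); print(n,w.round(3),np.hypot(*w[:2]).round(3))
def rect(m,n):
    P=W[m][:,:2].astype(np.float32); c,s,a=cv2.minAreaRect(P); print(n,len(P),np.round(c,4),np.round(s,4),round(a,1))
X,Y,Z=W[...,0],W[...,1],W[...,2]
def near(x,y,R): return np.hypot(X-x,Y-y)<R
a,b=px(456,303); x,y=W[b,a,:2]
rect(near(x,y,.13)&(Z>.026)&(Z<.042),"rail A"); rect(near(x,y,.13)&(Z>.004)&(Z<.07),"all A")
for n,(u,v) in dict(jigstand=(275,325),small=(226,390)).items():
    a,b=px(u,v); x,y=W[b,a,:2]; m=near(x,y,.14)&(Z>.004)
    print(n,np.histogram(Z[m],np.arange(0,.24,.01)))
    rect(m,n)
s=p[170:290,110:330]; s2=cv2.resize(s,(770,420),interpolation=cv2.INTER_CUBIC); cv2.imwrite("pics/crop1.png",s2)
```

```text
A [ 0.601 -0.176  0.034] 0.626
B [ 0.824 -0.209  0.036] 0.85
C [ 0.557 -0.577  0.033] 0.802
glue [ 0.716 -0.019  0.146] 0.717
jar [0.559 0.423 0.069] 0.701
small [0.39  0.415 0.01 ] 0.57
drv [ 0.525 -0.428  0.023] 0.678
jig [0.537 0.271 0.164] 0.601
rail A 645 [ 0.5971 -0.1776] [0.1907 0.1131] 2.8
all A 1704 [ 0.6012 -0.177 ] [0.2531 0.2534] 44.1
jigstand (array([600, 200,  10,   3,   4,  24, 388, 203,   7,   2,   3,  26, 106,
        47,   8,  10,  42,   5,   0,   0,   0,   0,   0]), array([0.  , 0.01, 0.02, 0.03, 0.04, 0.05, 0.06, 0.07, 0.08, 0.09, 0.1 ,
       0.11, 0.12, 0.13, 0.14, 0.15, 0.16, 0.17, 0.18, 0.19, 0.2 , 0.21,
       0.22, 0.23]))
jigstand 1688 [0.5449 0.2595] [0.2704 0.2754] 67.2
small (array([844, 225,   6,   4,   1,   1,  25,   8,  24,  63,  12,   0,   0,
         0,   0,   0,   0,   0,   0,   0,   0,   0,   0]), array([0.  , 0.01, 0.02, 0.03, 0.04, 0.05, 0.06, 0.07, 0.08, 0.09, 0.1 ,
       0.11, 0.12, 0.13, 0.14, 0.15, 0.16, 0.17, 0.18, 0.19, 0.2 , 0.21,
       0.22, 0.23]))
small 1213 [0.3902 0.4112] [0.2735 0.2768] 52.7
```

View pics/crop1.png

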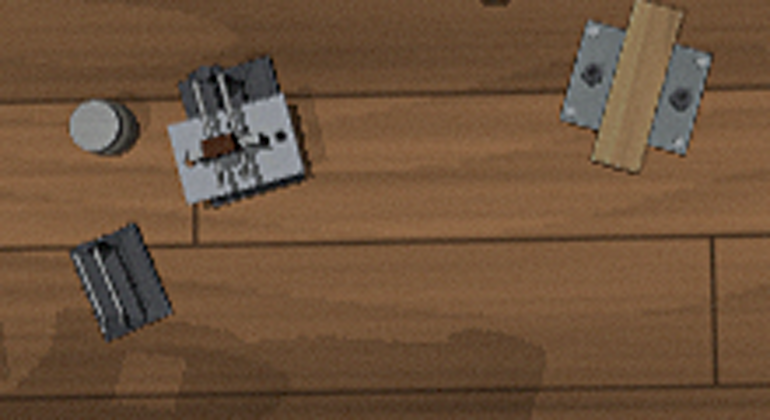

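A at 0.626 m is the nearest fixture (B 0.85 m, C 0.80 m). The stand holding the jig has post and prong heights of about 0.13 m, as given, while the small one reaches only about 0.1 m. The crop agrees: jig at (235,148) and fixture A at (640,85). Next I'll work out coarse poses, then take close wrist views.

Run:
```python
from h import *
W=np.load("top0.npy"); X,Y,Z=W[...,0],W[...,1],W[...,2]
def rect(m,n):
    P=W[m][:,:2].astype(np.float32); c,s,a=cv2.minAreaRect(P); print(n,len(P),np.round(c,4),np.round(s,4),round(a,1))
rect((np.hypot(X-.53,Y-.265)<.1)&(Z>.056)&(Z<.078),"plate")
rect((np.hypot(X-.537,Y-.271)<.04)&(Z>.155)&(Z<.175),"block")
m=(np.hypot(X-.601,Y+.176)<.14)&(Z>.028)&(Z<.042)
m=cv2.morphologyEx(m.astype(np.uint8),cv2.MORPH_OPEN,np.ones((7,7)))>0
rect(m,"rail")
```

```text
plate 607 [0.5489 0.2759] [0.1266 0.1363] 14.2
block 53 [0.5313 0.2707] [0.02   0.0337] 16.3
rail 0 [0. 0.] [0. 0.] 0.0
```

Request:
{"name": "play_rows", "arguments": {
  "plan": [
    [[0, 0, 0, 0.2, -0.35, 0.075, 1], [0, 0, 0, 0.545, -0.98, 0.075, 1], [0, 0, 0, 0.545, -0.98, 0.075, 1], [0, 0, 0, 0.545, -0.98, 0.075, 1], [0, 0, 0, 0.545, -0.98, 0.075, 1], [0, 0, 0, 0.545, -0.98, 0.075, 1], [0, 0, 0, 0.545, -0.98, 0.075, 1], [0, 0, 0, 0.545, -0.98, 0.075, 1], [0, 0, 0, 0.545, -0.98, 0.075, 1], [0, 0, 0, 0.545, -0.98, 0.075, 1], [0, 0, 0, 0.545, -0.98, 0.075, 1]]
  ]
}}

```text
clock: 1.25
eef_pos: [0.3838, 0.2097, 0.2613]
tcp_rot: [180.0, -0.0, 164.5]
force: [-0.7, -0.6, 0.2]
width: 0.0854
gripper_force: 0.0
```

Request:
{"name": "play_rows", "arguments": {
  "plan": [
    [[0, 0, 0.025, 0.54, -0.97, 0, 1], [0, 0, 0.025, 0.54, -0.97, 0, 1], [0, 0, 0.025, 0.54, -0.97, 0, 1], [0, 0, 0.025, 0.54, -0.97, 0, 1], [0, 0, 0.025, 0.54, -0.97, 0, 1], [0, 0, 0.025, 0.54, -0.97, 0, 1], [0, 0, 0.025, 0.54, -0.97, 0, 1], [0, 0, 0.025, 0.54, -0.97, 0, 1], [0, 0, 0.025, 0.54, -0.97, 0, 1], [0, 0, 0.025, 0.54, -0.97, 0, 1], [0, 0, 0.025, 0.54, -0.97, 0, 1], [0, 0, 0.025, 0.54, -0.97, 0, 1]]
  ]
}}

```text
clock: 2.45
eef_pos: [0.599, -0.1751, 0.2608]
tcp_rot: [180.0, -0.1, 166.3]
force: [-0.1, -0.5, -0.4]
width: 0.0857
gripper_force: 0.0
```

Run:
```python
from h import *
s=r.observe(); print(s["eef_pos"],s["tcp_rot"],np.abs(s["joint_velocities"]).max())
p,d,c=grab("wrist"); W=cloud(d,c); np.save("wf.npy",W); np.save("wfd.npy",d); cv2.imwrite("pics/wf.png",p); print(c)
cv2.imwrite("pics/wfb.png",cv2.resize(p,(800,600),interpolation=cv2.INTER_CUBIC))
```

```text
[ 0.59899109 -0.1751119   0.26076222] [ 1.79974508e+02 -9.07847860e-02  1.66277662e+02] 0.6932166595914185
{'K': array([[316.89589835,   0.        , 253.99013131],
       [  0.        , 316.89589835, 193.60065998],
       [  0.        ,   0.        ,   1.        ]]), 'origin': array([ 0.52305251, -0.15762608,  0.40431959]), 'rotation': array([ 1.61951974e+02, -3.06009361e-02,  7.62675956e+01])}
```

View pics/wfb.png

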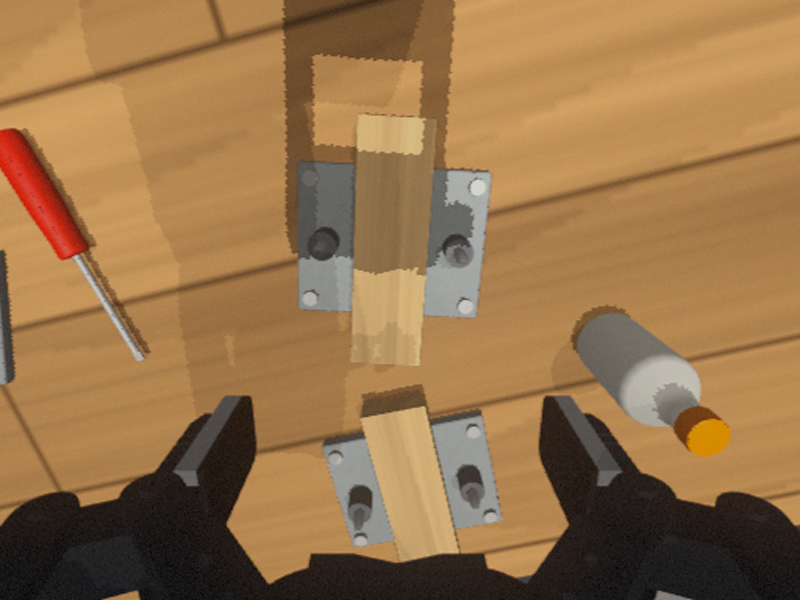

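Fixture A is in the centre of this wrist view, with its pins at about (327,240) and (458,248). B is below it at (415,480), and the glue and screwdriver are to the sides.

Run:
```python
from h import *
W=np.load("wf.npy"); X,Y,Z=W[...,0],W[...,1],W[...,2]
N=(np.hypot(X-.60,Y+.176)<.105)
# rail top
m=N&(Z>.031)&(Z<.041); n,l,st,_=cv2.connectedComponentsWithStats(m.astype(np.uint8),connectivity=4)
for i in np.argsort(-st[1:,4])[:3]+1:
    if st[i,4]<15: continue
    P=W[l==i]; c,s,a=cv2.minAreaRect(P[:,:2].astype(np.float32)); print("z.036",st[i,4],np.round(c,4),np.round(s,4),round(a,2),P[:,2].mean().round(4))
m=N&(Z>.043)&(Z<.07); n,l,st,ce=cv2.connectedComponentsWithStats(m.astype(np.uint8))
for i in range(1,n):
    P=W[l==i]; print("pin",st[i,4],P.mean(0).round(4),np.median(P,0).round(4),P[:,2].max().round(4),ce[i].round(1))
m=N&(Z>.006)&(Z<.018); print("base z",np.median(Z[m]),cv2.minAreaRect(W[m][:,:2].astype(np.float32)))
```

```text
z.036 7568 [ 0.597  -0.1814] [0.0561 0.1896] 73.12 0.0368
z.036 234 [ 0.5819 -0.231 ] [0.0212 0.0216] 72.23 0.0368
z.036 232 [ 0.6116 -0.1317] [0.0214 0.0209] 78.48 0.0368
pin 51 [ 0.581  -0.2297  0.0524] [ 0.5804 -0.2292  0.0525] 0.0593 [203.9 158.8]
pin 49 [ 0.6104 -0.1321  0.0519] [ 0.6099 -0.1325  0.052 ] 0.0579 [293.9 163.4]
base z 0.01281849173403904 ((0.597007155418396, -0.18132930994033813), (0.14978237450122833, 0.12003234773874283), 73.04159545898438)
```

Request:
{"name": "play_rows", "arguments": {
  "plan": [
    [[0, 0, 0.48, -0.17, 1.0, 0.06, 1], [0, 0, 0.48, -0.17, 1.0, 0.06, 1], [0, 0, 0.48, -0.17, 1.0, 0.06, 1], [0, 0, 0.48, -0.17, 1.0, 0.06, 1], [0, 0, 0.48, -0.17, 1.0, 0.06, 1], [0, 0, 0.48, -0.17, 1.0, 0.06, 1], [0, 0, 0.48, -0.17, 1.0, 0.06, 1], [0, 0, 0.48, -0.17, 1.0, 0.06, 1], [0, 0, 0.48, -0.17, 1.0, 0.06, 1]]
  ]
}}

```text
clock: 3.4
eef_pos: [0.5291, 0.2286, 0.2862]
tcp_rot: [179.9, 0.1, -164.7]
force: [0.4, 0.7, 0.1]
width: 0.0855
gripper_force: 0.0
```

Request:
{"name": "play_rows", "arguments": {
  "plan": [
    [[0, 0, 0, 0, 0.12, 0, 1], [0, 0, 0, 0, 0.12, 0, 1], [0, 0, 0, 0, 0.12, 0, 1], [0, 0, 0, 0, 0.12, 0, 1]]
  ]
}}

```text
clock: 3.8
eef_pos: [0.5307, 0.2702, 0.2853]
tcp_rot: [-180.0, -0.0, -165.0]
force: [0.6, 0.1, -0.1]
width: 0.086
gripper_force: 0.0
```

Run:
```python
from h import *
s=r.observe(); print(s["eef_pos"],s["tcp_rot"],np.abs(s["joint_velocities"]).max())
p,d,c=grab("wrist"); W=cloud(d,c); np.save("wj.npy",W); cv2.imwrite("pics/wj.png",p)
cv2.imwrite("pics/wjb.png",cv2.resize(p,(800,600),interpolation=cv2.INTER_CUBIC))
X,Y,Z=W[...,0],W[...,1],W[...,2]; N=np.hypot(X-.53,Y-.27)<.12
for n,a,b in(("plate",.061,.076),("bar",.128,.141),("block",.158,.175),("tips",.12,.15)):
    m=N&(Z>a)&(Z<b); k,l,st,ce=cv2.connectedComponentsWithStats(m.astype(np.uint8),connectivity=4)
    for i in np.argsort(-st[1:,4])[:4]+1:
        if st[i,4]<12: continue
        P=W[l==i]; cc,ss,aa=cv2.minAreaRect(P[:,:2].astype(np.float32)); print(n,st[i,4],np.round(cc,4),np.round(ss,4),round(aa,2),np.median(P[:,2]).round(4),ce[i].round())
    P=W[m]; print("  all",cv2.minAreaRect(P[:,:2].astype(np.float32)))
```

```text
[0.53067302 0.27020053 0.28526634] [-1.79976010e+02 -3.19613311e-02 -1.65013804e+02] 1.0170023542215851
plate 6271 [0.5329 0.2682] [0.0905 0.134 ] 14.58 0.0687 [254. 155.]
plate 53 [0.6072 0.2884] [0.0044 0.0138] 10.98 0.0685 [254. 224.]
plate 38 [0.5751 0.279 ] [0.002  0.0216] 15.17 0.0687 [253. 198.]
  all ((0.5508341789245605, 0.27284085750579834), (0.12762394547462463, 0.13404114544391632), 14.54906940460205)
bar 244 [0.5396 0.2403] [0.0099 0.0207] 15.17 0.1346 [223. 177.]
bar 231 [0.5251 0.2954] [0.0095 0.0207] 14.75 0.1346 [283. 177.]
bar 174 [0.6126 0.2892] [0.0153 0.0148] 15.03 0.1308 [253. 252.]
bar 105 [0.5036 0.2449] [0.0145 0.0074] 11.88 0.1378 [237. 142.]
  all ((0.5531488060951233, 0.266004353761673), (0.07510281354188919, 0.12880182266235352), 84.0853271484375)
block 911 [0.5321 0.2682] [0.0194 0.0339] 14.47 0.1665 [253. 186.]
  all ((0.5320661067962646, 0.26817312836647034), (0.019422492012381554, 0.03389052301645279), 14.474417686462402)
tips 1188 [0.5149 0.2632] [0.0458 0.0776] 14.92 0.1342 [253. 164.]
tips 1168 [0.5879 0.2826] [0.0664 0.0389] 14.72 0.1245 [253. 232.]
  all ((0.5553293228149414, 0.26868942379951477), (0.1323125660419464, 0.07686533778905869), 1.3549460172653198)
```

View pics/wjb.png

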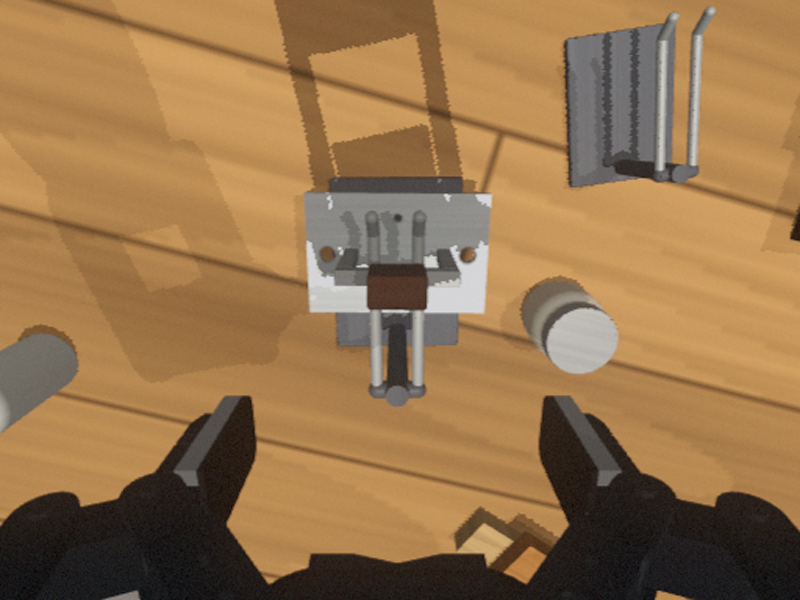

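The wrist view shows the jig centred at (397,250): block (397,287), holes (327,255) and (468,255), hook tips (372,215) and (419,215), and the jar at (580,330). The measured sizes match (plate 90.5×134, block 19.4×33.9, block top 0.166). I'll grasp along jig y, clear of the tips.

Request:
{"name": "play_rows", "arguments": {
  "plan": [
    [[0, 0, -0.0075, 0.004, -0.005, -0.1, 1], [0, 0, -0.0075, 0.004, -0.005, -0.2, 1], [0, 0, -0.0075, 0.004, -0.005, -0.28, 1], [0, 0, -0.0075, 0.004, -0.005, -0.33, 1], [0, 0, -0.0075, 0.004, -0.005, -0.355, 1], [0, 0, -0.0075, 0.004, -0.005, -0.368, 1], [0, 0, -0.0075, 0.004, -0.005, -0.368, 1], [0, 0, -0.0075, 0.004, -0.005, -0.368, 1]]
  ]
}}

```text
clock: 4.65
eef_pos: [0.5337, 0.2688, 0.1393]
tcp_rot: [180.0, 0.1, -165.5]
force: [-0.7, 0.5, -0.1]
width: 0.0854
gripper_force: 0.0
```

Request:
{"name": "play_rows", "arguments": {
  "plan": [
    [[0, 0, 0, 0, 0, 0, 0.7], [0, 0, 0, 0, 0, 0, 0.5], [0, 0, 0, 0, 0, 0, 0.4], [0, 0, 0, 0, 0, 0, 0.3], [0, 0, 0, 0, 0, 0, 0.2], [0, 0, 0, 0, 0, 0, 0.1], [0, 0, 0, 0, 0, 0, 0], [0, 0, 0, 0, 0, 0, 0], [0, 0, 0, 0, 0, 0, 0]]
  ]
}}

```text
clock: 5.55
eef_pos: [0.5333, 0.2692, 0.1388]
tcp_rot: [180.0, 0.1, -165.5]
force: [-0.6, 1.7, 5.8]
width: 0.033
gripper_force: 59.7
```

Request:
{"name": "play_rows", "arguments": {
  "plan": [
    [[0, 0, 0, 0, 0, 0.01, 0], [0, 0, 0, 0, 0, 0.025, 0], [0, 0, 0, 0, 0, 0.045, 0], [0, 0, 0, 0, 0, 0.065, 0], [0, 0, 0, 0, 0, 0.075, 0], [0, 0, 0, 0, 0, 0.075, 0]]
  ]
}}

```text
clock: 6.15
eef_pos: [0.5334, 0.2689, 0.1691]
tcp_rot: [180.0, 0.1, -165.5]
force: [0.4, -0.3, -3.8]
width: 0.0333
gripper_force: 60.1
```

Run:
```python
from h import *
s=r.observe(); print(s["eef_pos"],s["tcp_rot"],s["force"],s["ft_torque"])
p,d,c=grab("wrist"); W=cloud(d,c); cv2.imwrite("pics/wl.png",p)
p2,d2,c2=grab("scene"); cv2.imwrite("pics/l.png",np.hstack([cv2.resize(p,(400,300)),cv2.resize(p2[110:230,250:410],(400,300))]))
X,Y,Z=W[...,0],W[...,1],W[...,2]; N=np.hypot(X-.53,Y-.27)<.12
m=N&(Z>.08)&(Z<.11); k,l,st,ce=cv2.connectedComponentsWithStats(m.astype(np.uint8)); i=np.argmax(st[1:,4])+1
P=W[l==i]; print(len(P),cv2.minAreaRect(P[:,:2].astype(np.float32)),np.median(P[:,2]))
A=np.c_[P[:,:2]-P[:,:2].mean(0),np.ones(len(P))]; print("slope deg",np.degrees(np.linalg.lstsq(A,P[:,2],rcond=None)[0][:2]))
```

```text
[0.53344203 0.26890542 0.16907347] [ 1.79983566e+02  9.10011273e-02 -1.65493419e+02] [ 0.36033201 -0.34918516 -3.84472755] [-0.01369725  0.01436008 -0.01884926]
15111 ((0.5334762334823608, 0.2673320174217224), (0.09086863696575165, 0.1345635950565338), 14.337858200073242) 0.09887258022572559
slope deg [0.30006994 0.4339574 ]
```

View pics/l.png

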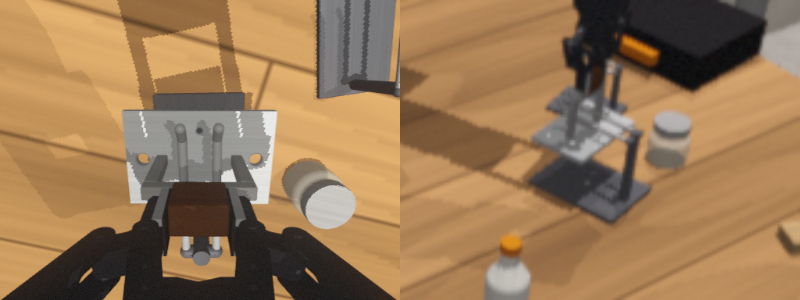

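The jig hangs level and held on the pads (wrist half 200,150), with its bar above the hook tips at (180,130) and (217,130). Weight is 3.8 N. Now I'll draw it off.

Request:
{"name": "play_rows", "arguments": {
  "plan": [
    [[0, 0, 0, -0.03, -0.008, 0, 0], [0, 0, 0, -0.08, -0.021, 0, 0], [0, 0, 0, -0.14, -0.0365, 0, 0], [0, 0, 0, -0.2, -0.052, 0, 0], [0, 0, 0, -0.25, -0.065, 0, 0], [0, 0, 0, -0.29, -0.0755, 0, 0], [0, 0, 0, -0.29, -0.0755, 0.04, 0], [0, 0, 0, -0.29, -0.0755, 0.11, 0], [0, 0, 0, -0.29, -0.0755, 0.18, 0], [0, 0, 0, -0.29, -0.0755, 0.22, 0], [0, 0, 0, -0.29, -0.0755, 0.22, 0]]
  ]
}}

```text
clock: 7.35
eef_pos: [0.4173, 0.2389, 0.258]
tcp_rot: [179.9, 0.2, -165.5]
force: [0.3, 0.0, -4.0]
width: 0.033
gripper_force: 60.8
```

Request:
{"name": "play_rows", "arguments": {
  "plan": [
    [[0, 0, -0.06, 0.05, -0.06, 0, 0], [0, 0, -0.13, 0.11, -0.15, 0, 0], [0, 0, -0.2, 0.17, -0.25, 0, 0], [0, 0, -0.27, 0.23, -0.35, 0, 0], [0, 0, -0.34, 0.28, -0.45, 0, 0], [0, 0, -0.4, 0.33, -0.56, 0, 0], [0, 0, -0.45, 0.38, -0.67, 0, 0], [0, 0, -0.49, 0.42, -0.78, 0, 0], [0, 0, -0.52, 0.44, -0.88, 0, 0], [0, 0, -0.523, 0.45, -0.95, 0, 0], [0, 0, -0.523, 0.45, -0.99, 0, 0], [0, 0, -0.523, 0.45, -1.0, 0, 0]]
  ]
}}

```text
clock: 8.55
eef_pos: [0.5957, -0.1626, 0.2544]
tcp_rot: [-180.0, -0.2, 163.0]
force: [-1.0, 0.5, -4.5]
width: 0.0331
gripper_force: 61.4
```

Request:
{"name": "play_rows", "arguments": {
  "plan": [
    [[0, 0, 0, 0, -0.03, -0.03, 0], [0, 0, 0, 0, -0.05, -0.09, 0], [0, 0, 0, 0, -0.05, -0.14, 0], [0, 0, 0, 0, -0.05, -0.18, 0], [0, 0, 0, 0, -0.05, -0.2, 0], [0, 0, 0, 0, -0.05, -0.2, 0], [0, 0, 0, 0, -0.05, -0.2, 0]]
  ]
}}

```text
clock: 9.25
eef_pos: [0.5972, -0.1811, 0.1764]
tcp_rot: [180.0, 0.0, 163.2]
force: [-0.1, -0.0, -3.3]
width: 0.0327
gripper_force: 61.4
```

```bash
cat > meas.py <<'E'
from h import *
import sys
s=r.observe(); e=s["eef_pos"]; print(e,s["tcp_rot"],s["force"],s["ft_torque"])
p,d,c=grab("wrist"); W=cloud(d,c); cv2.imwrite("pics/%s.png"%sys.argv[1],cv2.resize(p,(800,600)))
X,Y,Z=W[...,0],W[...,1],W[...,2]; N=np.hypot(X-e[0],Y-e[1])<.12; h=e[2]-.0695
m=N&(abs(Z-h)<.008); k,l,st,ce=cv2.connectedComponentsWithStats(m.astype(np.uint8)); i=np.argmax(st[1:,4])+1
P=W[l==i]; print("plate",len(P),cv2.minAreaRect(P[:,:2].astype(np.float32)),np.median(P[:,2]))
A=np.c_[P[:,:2]-P[:,:2].mean(0),np.ones(len(P))]; print("slope deg",np.degrees(np.linalg.lstsq(A,P[:,2],rcond=None)[0][:2]))
M=(l==i).astype(np.uint8); cs,hi=cv2.findContours(M,cv2.RETR_CCOMP,cv2.CHAIN_APPROX_NONE)
K=np.array(c["K"]);R=Rot.from_euler("xyz",c["rotation"],degrees=True).as_matrix();zp=np.median(P[:,2])
for q,hh in zip(cs,hi[0]):
    a=cv2.contourArea(q)
    if hh[3]>=0 and a>20:
        (u,v),_,_=cv2.fitEllipse(q); ray=R@np.array([(u-K[0,2])/K[0,0],(v-K[1,2])/K[1,1],1]); t=(zp-c["origin"][2])/ray[2]; print("hole",(u,v),a,(c["origin"]+t*ray).round(4))
E
python3 meas.py m1
```

```text
[ 0.59720027 -0.18107826  0.17635147] [1.79997927e+02 1.86863662e-02 1.63172081e+02] [-0.12281345 -0.04634523 -3.30766523] [-0.04683884 -0.00678455  0.05325053]
plate 16836 ((0.5971286296844482, -0.18184632062911987), (0.13450349867343903, 0.0906321331858635), 73.0047378540039) 0.10614979809594825
slope deg [0.23610758 0.25422145]
hole (325.49456787109375, 202.54710388183594) 156.5 [ 0.6105 -0.1325  0.1061]
hole (183.16334533691406, 202.33758544921875) 162.0 [ 0.5808 -0.23    0.1061]
hole (254.27066040039062, 166.4807586669922) 49.0 [ 0.5704 -0.1737  0.1061]
```

View pics/m1.png

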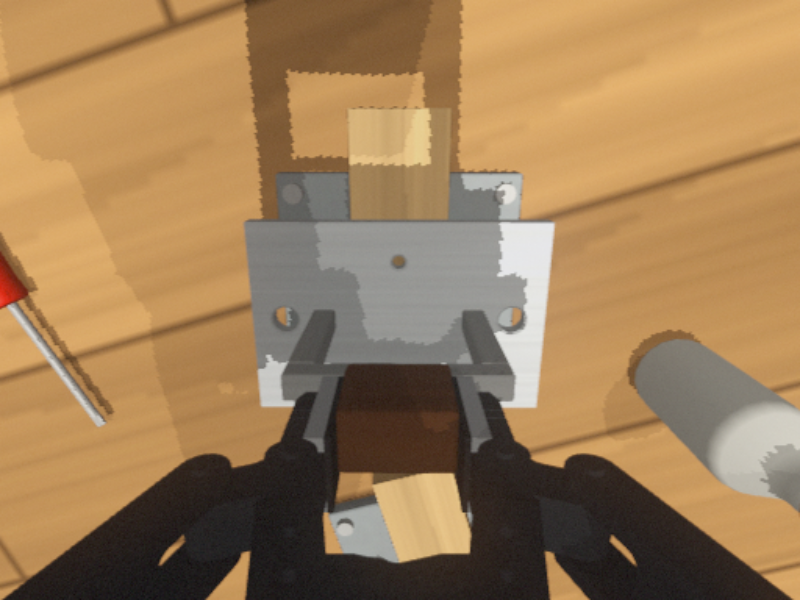

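The jig hangs level above fixture A. Plate centre is (0.5971,-0.1818) against fixture (0.5970,-0.1814), and the angles are 73.0° and 73.05°. I'll descend gently until the tips have entered the holes.

Request:
{"name": "play_rows", "arguments": {
  "plan": [
    [[0, 0, 0, 0, 0, -0.02, 0], [0, 0, 0, 0, 0, -0.05, 0], [0, 0, 0, 0, 0, -0.075, 0], [0, 0, 0, 0, 0, -0.09, 0], [0, 0, 0, 0, 0, -0.1, 0], [0, 0, 0, 0, 0, -0.108, 0], [0, 0, 0, 0, 0, -0.115, 0], [0, 0, 0, 0, 0, -0.115, 0]]
  ]
}}

```text
clock: 10.1
eef_pos: [0.5969, -0.1815, 0.1299]
tcp_rot: [180.0, -0.0, 163.1]
force: [-0.2, 1.1, -3.4]
width: 0.0326
gripper_force: 61.5
```

```bash
python3 meas.py m2
python3 - <<'E'
import cv2
p=cv2.imread("pics/m2.png"); cv2.imwrite("pics/m2c.png",cv2.resize(p[180:420,220:580],(720,480),interpolation=cv2.INTER_CUBIC))
E
```

```text
[ 0.59687088 -0.18146385  0.12988707] [ 1.79998945e+02 -1.62948874e-02  1.63122202e+02] [-0.21793568  1.13067014 -3.38825277] [ 0.0176119  -0.01900804  0.03316874]
plate 16953 ((0.5966813564300537, -0.1821410208940506), (0.13454358279705048, 0.09055843949317932), 72.88945770263672) 0.05967133123338442
slope deg [0.17095614 0.27938244]
hole (325.4763488769531, 202.91744995117188) 97.5 [ 0.6104 -0.133   0.0597]
hole (182.55288696289062, 202.52320861816406) 115.0 [ 0.5804 -0.2308  0.0597]
hole (254.27066040039062, 166.4807586669922) 49.0 [ 0.57   -0.174   0.0597]
```

View pics/m2c.png

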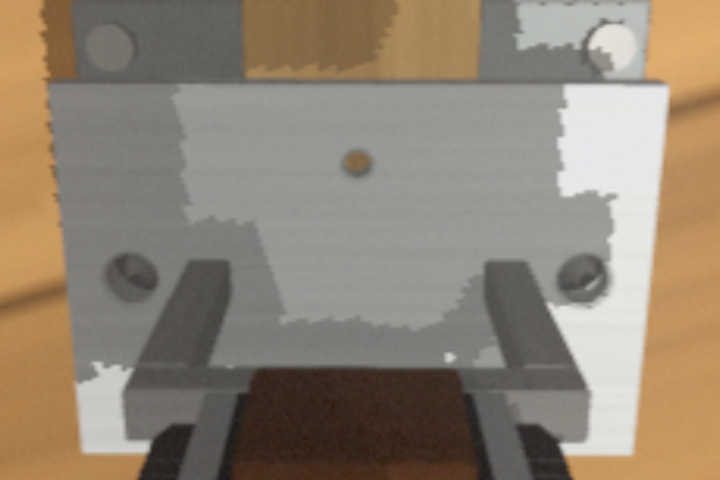

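The pins show inside both holes, left about (130,275) and right about (585,275), with no side load. I'll lower it until it makes contact.

Request:
{"name": "play_rows", "arguments": {
  "plan": [
    [[0, 0, 0, 0.001, 0.0015, -0.005, 0], [0, 0, 0, 0.001, 0.0015, -0.012, 0], [0, 0, 0, 0.001, 0.0015, -0.019, 0], [0, 0, 0, 0.001, 0.0015, -0.025, 0], [0, 0, 0, 0.001, 0.0015, -0.03, 0], [0, 0, 0, 0.001, 0.0015, -0.034, 0], [0, 0, 0, 0.001, 0.0015, -0.034, 0], [0, 0, 0, 0.001, 0.0015, -0.034, 0]]
  ]
}}

```text
clock: 10.95
eef_pos: [0.5974, -0.1809, 0.1165]
tcp_rot: [-180.0, -0.0, 163.1]
force: [1.3, -0.4, -4.4]
width: 0.0334
gripper_force: 61.5
```

Not yet in contact. I'll continue in fine steps.

Request:
{"name": "play_rows", "arguments": {
  "plan": [
    [[0, 0, 0, 0, 0, -0.0015, 0], [0, 0, 0, 0, 0, -0.003, 0], [0, 0, 0, 0, 0, -0.004, 0], [0, 0, 0, 0, 0, -0.004, 0]]
  ]
}}

```text
clock: 11.35
eef_pos: [0.5975, -0.1809, 0.1153]
tcp_rot: [180.0, 0.0, 163.1]
force: [0.0, 1.0, -1.3]
width: 0.033
gripper_force: 61.8
```

Request:
{"name": "play_rows", "arguments": {
  "plan": [
    [[0, 0, 0, 0, 0, -0.0005, 0], [0, 0, 0, 0, 0, -0.001, 0], [0, 0, 0, 0, 0, -0.001, 0], [0, 0, 0, 0, 0, -0.001, 0]]
  ]
}}

```text
clock: 11.75
eef_pos: [0.5977, -0.1808, 0.1152]
tcp_rot: [180.0, 0.0, 163.1]
force: [-2.1, 3.1, 5.2]
width: 0.033
gripper_force: 62.8
```

```bash
python3 meas.py m3
```

```text
[ 0.5976564  -0.18084762  0.11519233] [1.79996732e+02 4.15296207e-02 1.63132471e+02] [-2.11592049  3.05761364  5.2109018 ] [ 7.72475590e-02  4.80278040e-01 -2.58303544e-04]
plate 17059 ((0.5967811346054077, -0.1814006268978119), (0.13475187122821808, 0.09121514111757278), 73.12165069580078) 0.04501578936601364
slope deg [0.30921484 0.10303235]
hole (329.5061950683594, 207.63931274414062) 70.5 [ 0.6156 -0.1304  0.045 ]
hole (179.349365234375, 207.70228576660156) 66.0 [ 0.5843 -0.2338  0.045 ]
hole (253.97628784179688, 166.14349365234375) 46.5 [ 0.5706 -0.1735  0.045 ]
```

The plate top is at 0.0442 (nominal 0.044) and the rail carries the load, so it is seated. Releasing now.

Request:
{"name": "play_rows", "arguments": {
  "plan": [
    [[0, 0, 0, 0, 0, 0, 0.45], [0, 0, 0, 0, 0, 0, 0.55], [0, 0, 0, 0, 0, 0, 0.7], [0, 0, 0, 0, 0, 0, 0.8], [0, 0, 0, 0, 0, 0, 0.8], [0, 0, 0, 0, 0, 0, 0.8]]
  ]
}}

```text
clock: 12.4
eef_pos: [0.5973, -0.1809, 0.1145]
tcp_rot: [-180.0, -0.0, 163.1]
force: [0.5, -0.6, 0.2]
width: 0.0682
gripper_force: 0.0
```

Request:
{"name": "play_rows", "arguments": {
  "plan": [
    [[0, 0, 0, 0, 0, 0.02, 0.8], [0, 0, 0, 0, 0, 0.06, 0.8], [0, 0, 0, 0, 0, 0.12, 0.8], [0, 0, 0, 0, 0, 0.2, 0.8], [0, 0, 0, 0, 0, 0.28, 0.8], [0, 0, 0, 0, 0, 0.34, 0.8], [0, 0, 0, 0, 0, 0.36, 0.8], [0, 0, 0, 0, 0, 0.36, 0.8], [0, 0, 0, 0, 0, 0.36, 0.8]]
  ]
}}

```text
clock: 13.3
eef_pos: [0.5967, -0.1807, 0.2578]
tcp_rot: [180.0, -0.1, 163.1]
force: [-0.1, -0.5, -0.2]
width: 0.0683
gripper_force: 0.0
```

```bash
sed -i 's/h=e\[2\]-.0695/h=float(sys.argv[2]) if len(sys.argv)>2 else e[2]-.0695/' meas.py; python3 meas.py m4 .045
python3 - <<'E'
from h import *
a=np.load("top0.npy"); p,d,c=grab("top"); W=cloud(d,c)
for n,(x,y,z) in dict(glue=(.716,-.019,.146),jar=(.559,.423,.069),drv=(.525,-.428,.023)).items():
    f=lambda Q: np.nanmean(Q[(np.hypot(Q[...,0]-x,Q[...,1]-y)<.05)&(Q[...,2]>.012)],0).round(4)
    print(n,f(a),f(W))
E
```

```text
[ 0.59673149 -0.1806781   0.25779716] [ 1.79998595e+02 -6.76198989e-02  1.63126977e+02] [-0.11469895 -0.46743348 -0.15474144] [ 0.01003317  0.01079275 -0.02582101]
plate 7763 ((0.5975611209869385, -0.1820005476474762), (0.15970782935619354, 0.15216544270515442), 35.14836502075195) 0.044711903839449674
slope deg [ 0.3786133  -0.16719979]
hole (269.8868408203125, 200.99456787109375) 28.0 [ 0.6476 -0.1772  0.0447]
hole (300.37725830078125, 163.33590698242188) 36.5 [ 0.6137 -0.1311  0.0447]
hole (207.72332763671875, 163.29971313476562) 30.5 [ 0.5828 -0.2329  0.0447]
hole (254.29769897460938, 177.93728637695312) 2037.0 [ 0.615  -0.1867  0.0447]
glue [ 0.7202 -0.0163  0.1029] [ 0.7203 -0.0166  0.1039]
jar [0.5588 0.4217 0.0598] [0.5587 0.4217 0.0598]
drv [ 0.5136 -0.4289  0.0217] [ 0.5141 -0.429   0.0217]
```

View pics/m4.png

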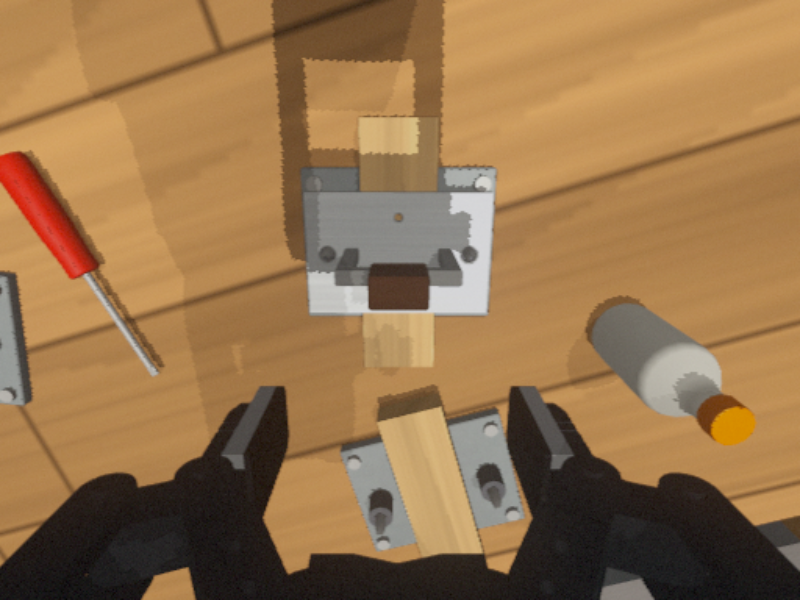

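The jig sits flush and level on fixture A, with both pins through the end holes at (328,253) and (469,253). The gripper is clear, and the glue, jar and screwdriver have not moved.

```bash
python3 -c "
from rig import r
print(r.close_job())"
```

```text
the job is handed in; nothing more can be done
None
```

The jig is off its hook and seated flush and level on the fixture nearest the robot, one pin through each end hole; the glue, jar and screwdriver did not move, and I handed the job in at about 13.5 s of the 53 s allowed.

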